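# Offer the scanner cover up to its hinge and hold it for the pin

## Task

The fingerprint scanner is missing its cover: of the two grey covers lying on the desk, pick up the one whose single wide hinge knuckle fits between the scanner's two knuckles. Bring it level over the scanner's glass and gently lower its knuckle into the gap until the holes of all three knuckles line up, so that the hinge pin could be slid straight through. Finish while still holding it there in the gripper, still and clear of the scanner; leave the pin, the other cover and everything else on the desk where they are.

Things in the scene. Friction and masses are not known exactly. Their poses are not given: they have to be found in the camera images.
- scanner: fingerprint scanner fixed to the desk: upright black box 130 (x) x 140 (y) mm, 140 mm tall, with an aluminium top frame and a glass window in its top. Origin: centre of its underside on the desk; z up; +x points to its hinge edge, where two aluminium knuckles stand above the frame. Its position and yaw vary
- scanner_bore (a point): point on the scanner's hinge axis midway between its two knuckles, at (66, 0, 163) mm in the scanner's frame; axes as the scanner's, hinge axis = y. The knuckles are tubes along y, 22 mm outside, 12 mm hole, 16 mm long, centred at y = +28 and -28 mm: the gap between them is 40 mm
- cover: the cover that fits, loose, 0.11 to 0.22 kg, flat on the desk: grey plate 104 x 120 (y) x 5 mm, x = -64 to +40 mm, with an upright grey rib handle 50 (x) x 14 (y) mm, top 41 mm above the underside, centred on the origin (near the centre of mass); grip it across y. ONE knuckle, mid +x edge. Origin: underside below the rib; z up. In place it has the scanner's yaw, underside 12 mm above the frame
- cover_bore (a point): middle of the hole of the cover's one knuckle (aluminium tube along y, 22 mm outside, 12 mm hole, 34 mm long), at (55, 0, 11) mm in the cover's frame; axes as the cover's
- spare: the cover that does not fit, loose: same plate and rib, but TWO knuckles, each 20 mm long, at y = +28 and -28 mm on its +x edge. Origin as for the cover. The two covers may lie either way round
- pin: hinge pin lying on the desk: steel rod 6 mm thick, 80 mm long along x with a short bent end; origin at the middle of its underside. Leave it
- bottle: standing white bottle, 54 mm wide, 120 mm tall; origin under its centre. Leave it
- jar_white: standing white jar, 44 mm wide, 58 mm tall; origin under its centre. Leave it
- jar_brown: standing amber jar with black cap, 42 mm wide, 65 mm tall; origin under its centre. Leave it
- brush: brush with wooden handle, 150 mm long along its x, lying on the desk. Leave it
- mouse: black computer mouse, 100 x 60 x 30 mm; origin under its centre. Leave it
There are look-alikes about, which are no part of the job. What is shaped like the cover but brown is not meant.

How it is judged (in metres and radians):
On the way:
1. the fitting cover is held in the gripper, lifted well clear of the desk (height (world z) of cover above 0.08 m and contact force between cover and the fingers above 2 N), for 0.2 s.
At the end, for the whole second after the job is handed in: The fitting cover is held by the fingers (over 2 N), still, level within 0.12 rad, over the glass; its knuckle hole centre is within 4 mm of scanner_bore along each scanner axis, hinge axes within 0.06 rad, and it touches the scanner with under 2 N (x of cover_bore in the frame of scanner_bore between -0.004 and 0.004 m and y of cover_bore in the frame of scanner_bore between -0.004 and 0.004 m and z of cover_bore in the frame of scanner_bore between -0.004 and 0.004 m and angle between the y axis of cover and the y axis of scanner, either way round below 0.06 rad and x of cover in the frame of scanner below 0.03 m and angle between cover's own z axis and vertical below 0.12 rad and contact force between cover and the fingers above 2 N and contact force between cover and scanner below 2 N and linear speed of cover below 0.02 m/s); the arm keeps its last pose, push and grip.
It fails at once if a bystander (pin, other cover, bottle, jars, brush, mouse) is displaced by more than 30 mm (distance of any of spare, pin, bottle, jar_white, jar_brown, brush, mouse from where it was at the start of the episode above 0.03 m).
It fails at once if the cover is rammed into the scanner (over 30 N) (contact force between cover and scanner above 30 N).
It also fails if it takes over 45 s, if anything falls off the work surface, if the arm or the gripper's body presses on something with over 40 N, if the wrist force passes 120 N, or if a joint passes its speed limit or range.

## Robot

A 6-joint arm with a two-finger parallel gripper is mounted at the origin on the work surface. World frame = base frame: x ahead of the robot, y to its left, z up, the work surface at z = 0. Lengths are in m, angles in degrees, forces in N, time in s.
With the tool pointing down it reaches from about 0.35 to 0.875 m from the base axis. Payload 4.2 kg.
Tool frame: the origin (TCP) lies midway between the tips of the shut fingers; the grasp point (between the pads) lies 19 mm behind it; z points along the fingers, y is the line along which they close (so a half turn about z gives the same grasp; the last joint's range is limited). The gripper opens to 87 mm and grips with 3 to 60 N. Pads are 19 mm wide; open, the fingers measure 117 mm over their backs; the gripper's body (75 mm by 190 mm) begins 51 mm behind the grasp point.
Start: joints at [79.504, 22.042, 0.453, 0, -68.411, -14.817], TCP at [0.267, 0.565, 0.223] pointing down, gripper open.
Joint ranges: [-179.83, 179.83], [-69.29, 118.12], [-61.27, 80.66], [-181.25, 117.63], [-171.15, -9.14], [-177.46, 177.46]. Speed limits (degrees/s): [159.86, 159.86, 180, 180, 180, 180].

## Interface

Orientations are given as a 3x3 rotation matrix whose columns are the frame's x, y, z axes.
In Python, from station import * gives the robot as it stands. The module is installed in compiled form; this text tells all that it offers.
- The arm moves only by the tool servo_tool, never from a script. Its argument "deltas" is a list of rows, each an object of numbers: "tx", "ty", "tz": the shift along the tool's x, y, z in mm; "ax", "ay", "az": the turn, a rotation vector about the tool's x, y, z in rad; "claw": the finger opening in mm, from 0 to 87. In form: [{"tx": .., "ty": .., "tz": .., "ax": .., "ay": .., "az": .., "claw": ..}, ...]. A call has 1 to 12 rows; each row is the pose to reach, as a shift and turn from the pose commanded when the call began, along the tool's axes at that moment; what a row does not reach only later rows make up. A row lasts 1/12 s, in which the tool goes at most 41.7 mm and 7.16 degrees, less where a joint would pass 70% of its speed; a pose out of reach is approached as far as the arm can. A call with a gripper value outside its range is refused whole. The fingers move at their own pace and stop on an object; the grip force is fixed at half the most. Time passes only in rows, so rows that repeat a pose let the fingers close. It gives the time, the measured TCP pose, the force, the opening and the grip force at its end, in the units of the state.
- sense(): the state, without advancing time (a new reading comes with each control period).
- capture(name): name is "side" or "top"; returns the picture (384x512x3 uint8, blue, green, red); there is no depth.
- calibration(name): a dict with "fx", "fy", "cx", "cy" (pixels), "cam_to_world" (4x4, takes a point from camera to world coordinates). Camera axes: x right, y down, z forward; pixel columns grow to the right and rows downward; lengths in m; the calibration is good to about 2 mm. A picture is of the moment at which its call begins. calibration takes no time and is no camera call.
- finish_job(): hands the job in; it is judged then, once.
Trained networks look in the newest picture that a camera, given by its name, has taken for a name from the list of things; names that differ only in an ending like _2 or _b are one class to them, and where a whole thing is asked for, a point or a joint stands for the part that bears it (a point fixed in the world has none). Each returns a list of dicts, best first, with "confidence" (0 to 1); they miss things now and then, are a little off and sometimes report something else, mostly with a low value. They report only what shows in the picture. A call takes as long as a camera call. They do not tell look-alikes from the thing itself.
- recognise(label, camera): "xyz" ([x, y, z] in m, in the coordinates of the camera as it stood for that picture, good to about 4 mm: the middle of the surface that is visible of it).
- trace(label, camera): "mask" (384x512 bool, what is visible of it).
The state is a dict: "time_s": time; "joints": joint angles; "joint_velocities": joint speeds; "effort": joint torques, N m; "tcp_pos": TCP position; "ee_rot": TCP orientation; "wrist_force": force on the tool from outside, world axes, zero at the start; "moment": the same for the moment, N m; "gripper_width": opening from 0.0 (shut) to 1.0 (fully open); "gripper_force": force on a finger pad.
Only numpy, scipy, OpenCV 4.12 (cv2) and the standard library are available. Lean on these libraries where they do the work, as an engineer would, in place of code of your own. Each camera call takes 0.05 s, during which the arm holds its last target. There are 200 camera calls.

## Working session

There is one attempt and no reset: what is moved stays moved. The work goes in short steps, Python scripts to look and compute and a tool call to move; the robot and the scene stay as the last step left them, time stands still between calls to the robot, and variables do not carry over. Pictures are saved under pics/ and viewed, at most 10 in all, crops included, and the job is handed in when it is done.

Besides the shell and the picture viewer there is one more tool, called after ">>>" in YAML: its name, and indented under it one key for each argument. servo_tool: Moves the arm, as the interface text tells. Its arguments: {"type":"object","properties":{"deltas":{"type":"array","items":{"type":"object","properties":{"tx":{"type":"number"},"ty":{"type":"number"},"tz":{"type":"number"},"ax":{"type":"number"},"ay":{"type":"number"},"az":{"type":"number"},"claw":{"type":"number"}}}}},"required":["deltas"]}

```bash
mkdir -p pics
cat > h.py <<'E'
from station import *
import numpy as np, cv2
def w(cam,p):
    T=np.array(calibration(cam)["cam_to_world"]); return T[:3,:3]@np.array(p)+T[:3,3]
def px(cam,P):
    c=calibration(cam);T=np.array(c["cam_to_world"]);q=T[:3,:3].T@(np.array(P)-T[:3,3])
    return np.array([c["fx"]*q[0]/q[2]+c["cx"],c["fy"]*q[1]/q[2]+c["cy"]])
def at_z(cam,u,v,z):
    c=calibration(cam);T=np.array(c["cam_to_world"])
    d=T[:3,:3]@np.array([(u-c["cx"])/c["fx"],(v-c["cy"])/c["fy"],1.]);o=T[:3,3]
    return o+d*(z-o[2])/d[2]
E
python3 - <<'E'
from h import *
for c in ["top","side"]:
    im=capture(c);cv2.imwrite(f"pics/{c}0.png",im)
    print(c,np.round(np.array(calibration(c)["cam_to_world"])[:3],3).tolist(),calibration(c)["fx"])
    for l in ["scanner","cover","spare","cover_bore","scanner_bore","pin","bottle"]:
        for r in recognise(l,c)[:3]:
            P=w(c,r["xyz"]);print(c,l,round(r["confidence"],2),np.round(P,3),px(c,P).round())
print(sense())
E
```

```text
top [[0.008, -0.995, 0.099, 0.418], [-1.0, -0.007, 0.015, -0.09], [-0.014, -0.099, -0.995, 1.36]] 433.71679932480635
top scanner 0.86 [0.456 0.194 0.139] [164. 226.]
top cover 0.91 [ 0.479 -0.264  0.   ] [320. 222.]
top cover 0.64 [ 0.357 -0.044  0.009] [250. 261.]
top spare 0.72 [ 0.545 -0.046  0.005] [251. 200.]
top cover_bore 0.98 [ 0.481 -0.258  0.006] [319. 221.]
top cover_bore 0.68 [ 0.353 -0.04   0.001] [249. 262.]
top scanner_bore 0.62 [0.46  0.198 0.139] [163. 225.]
top bottle 0.7 [ 0.709 -0.033  0.082] [246. 143.]
side [[-0.959, -0.196, 0.206, 0.404], [-0.283, 0.621, -0.731, 0.502], [0.015, -0.759, -0.651, 0.654]] 346.48530480426416
side scanner 0.67 [ 0.717 -0.154  0.038] [204. 190.]
side scanner 0.65 [0.448 0.238 0.141] [265. 331.]
side cover 0.77 [ 0.357 -0.034  0.009] [330. 262.]
side cover 0.72 [ 0.475 -0.247  0.003] [296. 196.]
side spare 0.69 [ 0.538 -0.03   0.002] [254. 248.]
side cover_bore 0.92 [ 0.359 -0.031  0.004] [328. 265.]
side cover_bore 0.83 [ 0.479 -0.252  0.006] [296. 194.]
side scanner_bore 0.78 [0.453 0.233 0.141] [263. 327.]
{'time_s': 0.8, 'joints': array([ 7.95036006e+01,  2.20389935e+01,  4.52466508e-01, -4.96030185e-05,
       -6.84119399e+01, -1.48150048e+01]), 'joint_velocities': array([ 0.07454807, -0.03550196, -0.05978532,  0.02606606, -0.02583537,
        0.00060742]), 'effort': array([ 3.66627828e-04, -3.90410399e+01,  1.87610579e+01,  4.22428071e+00,
        1.55934028e-02, -4.99543106e-06]), 'tcp_pos': array([0.26719437, 0.56497433, 0.22257718]), 'ee_rot': array([[ 9.03997334e-01, -4.27538091e-01,  4.08288327e-06],
       [-4.27538091e-01, -9.03997334e-01,  2.64558946e-05],
       [-7.61998708e-06, -2.56616463e-05, -1.00000000e+00]]), 'wrist_force': array([ 0.26358416, -0.90323537, -0.20497213]), 'moment': array([-0.03058452, -0.00407289,  0.01612187]), 'gripper_force': 0.0, 'gripper_width': 0.9981441199950555}
```

View pics/top0.png

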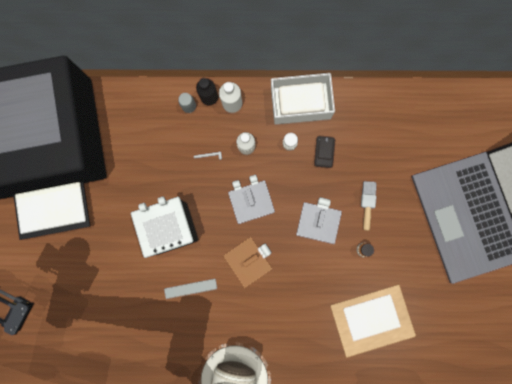

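View pics/side0.png

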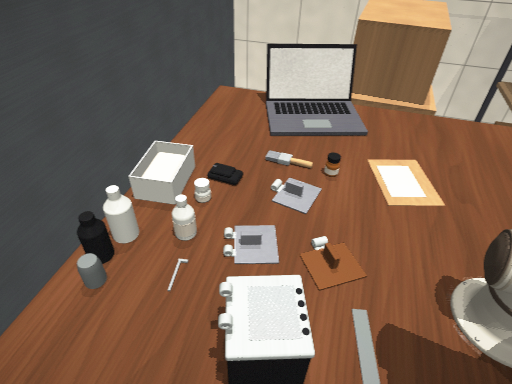

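Candidates in the top image:
- Grey plate at (320,222) has a single knuckle at (324,204). It fits the description.
- Grey plate at (251,201) has two knuckles, at (237,185) and (253,180), so it is the spare.
- Brown plate at (248,262) is the wrong colour.

Next I'll confirm this in an enlarged crop and fit the poses.

```bash
cat >> h.py <<'E'
def box(x0,x1,y0,y1,z0,z1): return np.array([[x,y,z] for x in(x0,x1) for y in(y0,y1) for z in(z0,z1)])/1000.
def tube(x,z,y0,y1,r=11): 
    a=np.linspace(0,2*np.pi,24,endpoint=False)
    return np.array([[x+r*np.cos(t),y,z+r*np.sin(t)] for t in a for y in(y0,y1)])/1000.
COVER=[box(-64,40,-60,60,0,5),box(-25,25,-7,7,0,41),tube(55,11,-17,17),box(38,55,-17,17,0,5)]
SCAN=[box(-65,65,-70,70,0,140),tube(66,163,20,36),tube(66,163,-36,-20),box(55,77,20,36,138,163),box(55,77,-36,-20,138,163)]
from scipy.spatial.transform import Rotation as R
def place(P,pos,Rm): return P@Rm.T+pos
def pxs(cam,P):
    c=calibration(cam);T=np.array(c["cam_to_world"]);q=(P-T[:3,3])@T[:3,:3]
    return np.c_[c["fx"]*q[:,0]/q[:,2]+c["cx"],c["fy"]*q[:,1]/q[:,2]+c["cy"]]
def sil(cam,parts,pos,Rm,S=4):
    m=np.zeros((384*S,512*S),np.uint8)
    for P in parts:
        h=cv2.convexHull(((pxs(cam,place(P,pos,Rm))+.5)*S).astype(np.float32))
        cv2.fillConvexPoly(m,np.round((h-.5)*16).astype(np.int32),255,shift=4)
    return cv2.resize(m,(512,384),interpolation=cv2.INTER_AREA)/255.
def outline(im,cam,parts,pos,Rm,roi,k):
    x,y,wd,ht=roi;o=cv2.resize(im[y:y+ht,x:x+wd],None,fx=k,fy=k,interpolation=cv2.INTER_CUBIC)
    for P in parts:
        h=cv2.convexHull(((pxs(cam,place(P,pos,Rm))+.5-[x,y])*k-.5).astype(np.float32))
        cv2.polylines(o,[np.round(h*8).astype(np.int32)],True,(0,0,255),1,shift=3)
    return o
E
cat > fit.py <<'E'
from h import *
from scipy.optimize import minimize
def Rz(t): return R.from_euler("z",t).as_matrix()
out={}
ims={c:capture(c) for c in("top","side")}
for lab,parts,g in(("scanner",SCAN,[.456,.215,.18]),("cover",COVER,[.478,-.262,-.2])):
    ms={}
    for c in ims:
        for r in trace(lab,c):
            m=r["mask"].astype(float)
            s=sil(c,parts,np.array([g[0],g[1],0]),Rz(g[2]),1)
            iou=(np.minimum(m,s)).sum()/np.maximum(m,s).sum()
            print(lab,c,r["confidence"],m.sum(),round(iou,2))
            if iou>.4 and c not in ms: ms[c]=m
    for cs in (["top"],["side"],["top","side"]):
        if not all(c in ms for c in cs): continue
        f=lambda p:sum(((sil(c,parts,np.array([p[0],p[1],0]),Rz(p[2]))-ms[c])**2).sum()/ms[c].sum() for c in cs)
        r=minimize(f,g,method="Nelder-Mead",options=dict(initial_simplex=np.array(g)+np.array([[0,0,0],[.015,0,0],[0,.015,0],[0,0,.12]]),xatol=1e-4,fatol=1e-5))
        print(lab,cs,r.x.round(4),round(r.fun,4))
    out[lab]=r.x
p,q=out["scanner"],out["cover"]
A=lambda c,parts,p,roi,k:outline(ims[c],c,parts,np.array([p[0],p[1],0]),Rz(p[2]),roi,k)
o=np.vstack([np.hstack([A("top",SCAN,p,(120,185,80,80),5),A("top",COVER,q,(282,185,80,80),5)][:2]),
 np.hstack([cv2.resize(A("side",SCAN,p,(210,264,110,110),4),(400,400)),cv2.resize(A("side",COVER,q,(260,160,66,66),6),(400,400))])])
cv2.imwrite("pics/fit.png",cv2.resize(o,(600,600),interpolation=cv2.INTER_AREA))
E
python3 fit.py
```

```text
scanner top 0.73 300.0 0.0
scanner top 0.72 2776.0 0.82
scanner side 0.96 9127.0 0.85
scanner side 0.39 1170.0 0.0
scanner ['top'] [0.4561 0.2033 0.3232] 0.0213
scanner ['side'] [0.4535 0.204  0.3165] 0.0226
scanner ['top', 'side'] [0.455  0.2033 0.3128] 0.0538
cover top 0.97 1399.0 0.81
cover top 0.61 1435.0 0.0
cover side 0.7 1109.0 0.82
cover ['top'] [ 0.4876 -0.2607 -0.2168] 0.0232
cover ['side'] [ 0.4851 -0.2608 -0.2133] 0.0557
cover ['top', 'side'] [ 0.4866 -0.2601 -0.2169] 0.0895
```

View pics/fit.png

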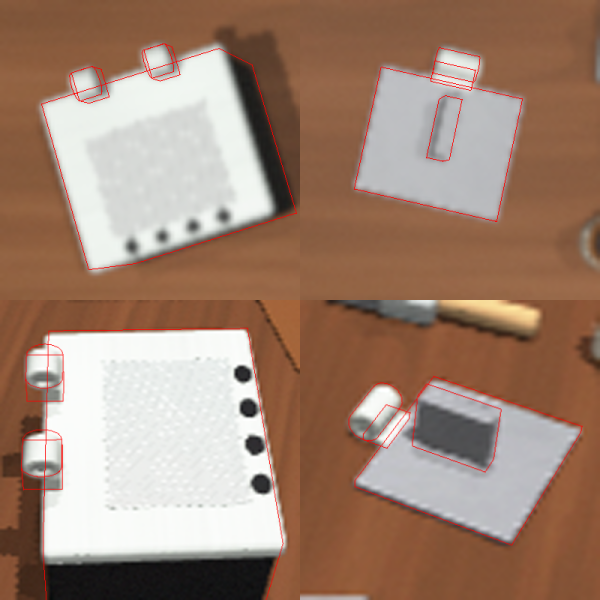

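The crop confirms it: the grey cover in the right panels has one wide knuckle. The pose fits agree to about 2 mm, so I'll move above it.

>>> servo_tool:
  deltas:
    - {"tx": 275, "ty": 325, "tz": 0, "az": -0.11, "claw": 87}
    - {"tx": 275, "ty": 325, "tz": 0, "az": -0.11, "claw": 87}
    - {"tx": 275, "ty": 325, "tz": 0, "az": -0.11, "claw": 87}
    - {"tx": 275, "ty": 325, "tz": 0, "az": -0.11, "claw": 87}
    - {"tx": 275, "ty": 325, "tz": 0, "az": -0.11, "claw": 87}
    - {"tx": 275, "ty": 325, "tz": 0, "az": -0.11, "claw": 87}
    - {"tx": 275, "ty": 325, "tz": 0, "az": -0.11, "claw": 87}
    - {"tx": 275, "ty": 325, "tz": 0, "az": -0.11, "claw": 87}
    - {"tx": 275, "ty": 325, "tz": 0, "az": -0.11, "claw": 87}
    - {"tx": 275, "ty": 325, "tz": 0, "az": -0.11, "claw": 87}
    - {"tx": 551, "ty": 652, "tz": 22, "az": -0.225, "claw": 87}
    - {"tx": 551, "ty": 652, "tz": 22, "az": -0.225, "claw": 87}

```text
schema error: expected keys tx, ty, tz, ax, ay, az, claw
```

>>> servo_tool:
  deltas:
    - {"tx": 25, "ty": 29, "tz": 0, "ax": 0, "ay": 0, "az": -0.01, "claw": 87}
    - {"tx": 50, "ty": 59, "tz": 0, "ax": 0, "ay": 0, "az": -0.02, "claw": 87}
    - {"tx": 75, "ty": 89, "tz": 0, "ax": 0, "ay": 0, "az": -0.03, "claw": 87}
    - {"tx": 100, "ty": 118, "tz": 0, "ax": 0, "ay": 0, "az": -0.04, "claw": 87}
    - {"tx": 125, "ty": 148, "tz": 0, "ax": 0, "ay": 0, "az": -0.05, "claw": 87}
    - {"tx": 150, "ty": 178, "tz": 0, "ax": 0, "ay": 0, "az": -0.06, "claw": 87}
    - {"tx": 175, "ty": 207, "tz": 0, "ax": 0, "ay": 0, "az": -0.07, "claw": 87}
    - {"tx": 200, "ty": 237, "tz": 0, "ax": 0, "ay": 0, "az": -0.08, "claw": 87}
    - {"tx": 225, "ty": 266, "tz": 0, "ax": 0, "ay": 0, "az": -0.09, "claw": 87}
    - {"tx": 250, "ty": 296, "tz": 0, "ax": 0, "ay": 0, "az": -0.1, "claw": 87}
    - {"tx": 275, "ty": 325, "tz": 0, "ax": 0, "ay": 0, "az": -0.11, "claw": 87}
    - {"tx": 275, "ty": 325, "tz": 0, "ax": 0, "ay": 0, "az": -0.11, "claw": 87}

```text
time_s: 2.1
tcp_pos: [0.3768, 0.1487, 0.2227]
ee_rot: [[0.943, -0.331, -0.001], [-0.331, -0.943, -0.001], [-0.0, 0.001, -1.0]]
wrist_force: [0.5, 0.4, 0.2]
gripper_width: 1.0
gripper_force: 0.0
```

>>> servo_tool:
  deltas:
    - {"tx": 22, "ty": 33, "tz": 0, "ax": 0, "ay": 0, "az": -0.01, "claw": 87}
    - {"tx": 44, "ty": 66, "tz": 0, "ax": 0, "ay": 0, "az": -0.02, "claw": 87}
    - {"tx": 66, "ty": 99, "tz": 0, "ax": 0, "ay": 0, "az": -0.03, "claw": 87}
    - {"tx": 88, "ty": 132, "tz": 0, "ax": 0, "ay": 0, "az": -0.045, "claw": 87}
    - {"tx": 110, "ty": 164, "tz": 0, "ax": 0, "ay": 0, "az": -0.06, "claw": 87}
    - {"tx": 132, "ty": 197, "tz": 0, "ax": 0, "ay": 0, "az": -0.07, "claw": 87}
    - {"tx": 154, "ty": 230, "tz": 5, "ax": 0, "ay": 0, "az": -0.08, "claw": 87}
    - {"tx": 176, "ty": 263, "tz": 10, "ax": 0, "ay": 0, "az": -0.09, "claw": 87}
    - {"tx": 198, "ty": 296, "tz": 20, "ax": 0, "ay": 0, "az": -0.1, "claw": 87}
    - {"tx": 220, "ty": 328, "tz": 40, "ax": 0, "ay": 0, "az": -0.11, "claw": 87}
    - {"tx": 238.5, "ty": 356, "tz": 70, "ax": 0, "ay": 0, "az": -0.115, "claw": 87}
    - {"tx": 238.5, "ty": 356, "tz": 102, "ax": 0, "ay": 0, "az": -0.115, "claw": 87}

```text
time_s: 3.1
tcp_pos: [0.4896, -0.2654, 0.1213]
ee_rot: [[0.976, -0.218, 0.007], [-0.218, -0.976, -0.003], [0.007, 0.002, -1.0]]
wrist_force: [1.3, 0.6, -0.0]
gripper_width: 0.996
gripper_force: 0.0
```

>>> servo_tool:
  deltas:
    - {"tx": 0, "ty": 0, "tz": 0, "ax": 0, "ay": 0, "az": 0, "claw": 87}
    - {"tx": 0, "ty": 0, "tz": 0, "ax": 0, "ay": 0, "az": 0, "claw": 87}

```text
time_s: 3.27
tcp_pos: [0.4852, -0.2608, 0.1189]
ee_rot: [[0.976, -0.216, -0.005], [-0.216, -0.976, 0.001], [-0.005, 0.0, -1.0]]
wrist_force: [0.5, 0.3, -0.4]
gripper_width: 1.003
gripper_force: 0.0
```

>>> servo_tool:
  deltas:
    - {"tx": 0, "ty": 0, "tz": 20, "ax": 0, "ay": 0, "az": 0, "claw": 87}
    - {"tx": 0, "ty": 0, "tz": 40, "ax": 0, "ay": 0, "az": 0, "claw": 87}
    - {"tx": 0, "ty": 0, "tz": 60, "ax": 0, "ay": 0, "az": 0, "claw": 60}
    - {"tx": 0, "ty": 0, "tz": 75, "ax": 0, "ay": 0, "az": 0, "claw": 50}
    - {"tx": 0, "ty": 0, "tz": 90, "ax": 0, "ay": 0, "az": 0, "claw": 40}
    - {"tx": 0, "ty": 0, "tz": 100, "ax": 0, "ay": 0, "az": 0, "claw": 40}
    - {"tx": 0, "ty": 0, "tz": 107, "ax": 0, "ay": 0, "az": 0, "claw": 40}
    - {"tx": 0, "ty": 0, "tz": 107, "ax": 0, "ay": 0, "az": 0, "claw": 30}
    - {"tx": 0, "ty": 0, "tz": 107, "ax": 0, "ay": 0, "az": 0, "claw": 25}
    - {"tx": 0, "ty": 0, "tz": 107, "ax": 0, "ay": 0, "az": 0, "claw": 20}
    - {"tx": 0, "ty": 0, "tz": 107, "ax": 0, "ay": 0, "az": 0, "claw": 10}
    - {"tx": 0, "ty": 0, "tz": 107, "ax": 0, "ay": 0, "az": 0, "claw": 0}

```text
time_s: 4.27
tcp_pos: [0.4869, -0.2608, 0.0143]
ee_rot: [[0.977, -0.215, 0.002], [-0.215, -0.977, -0.0], [0.002, 0.0, -1.0]]
wrist_force: [-0.0, -0.4, -0.4]
gripper_width: 0.324
gripper_force: 0.0
```

>>> servo_tool:
  deltas:
    - {"tx": 0, "ty": 0, "tz": 0, "ax": 0, "ay": 0, "az": 0, "claw": 0}
    - {"tx": 0, "ty": 0, "tz": 0, "ax": 0, "ay": 0, "az": 0, "claw": 0}
    - {"tx": 0, "ty": 0, "tz": 0, "ax": 0, "ay": 0, "az": 0, "claw": 0}

```text
time_s: 4.52
tcp_pos: [0.4865, -0.2607, 0.0138]
ee_rot: [[0.977, -0.215, 0.0], [-0.215, -0.977, -0.0], [0.0, 0.0, -1.0]]
wrist_force: [-0.1, 0.2, 1.7]
gripper_width: 0.16
gripper_force: 30.0
```

>>> servo_tool:
  deltas:
    - {"tx": 0, "ty": 0, "tz": -8, "ax": 0, "ay": 0, "az": 0, "claw": 0}
    - {"tx": 0, "ty": 0, "tz": -20, "ax": 0, "ay": 0, "az": 0, "claw": 0}
    - {"tx": 0, "ty": 0, "tz": -40, "ax": 0, "ay": 0, "az": 0, "claw": 0}
    - {"tx": 0, "ty": 0, "tz": -65, "ax": 0, "ay": 0, "az": 0, "claw": 0}
    - {"tx": 0, "ty": 0, "tz": -90, "ax": 0, "ay": 0, "az": 0, "claw": 0}
    - {"tx": 0, "ty": 0, "tz": -115, "ax": 0, "ay": 0, "az": 0, "claw": 0}
    - {"tx": 0, "ty": 0, "tz": -140, "ax": 0, "ay": 0, "az": 0, "claw": 0}
    - {"tx": 0, "ty": 0, "tz": -165, "ax": 0, "ay": 0, "az": 0, "claw": 0}
    - {"tx": 0, "ty": 0, "tz": -185, "ax": 0, "ay": 0, "az": 0, "claw": 0}
    - {"tx": 0, "ty": 0, "tz": -205, "ax": 0, "ay": 0, "az": 0, "claw": 0}
    - {"tx": 0, "ty": 0, "tz": -215, "ax": 0, "ay": 0, "az": 0, "claw": 0}
    - {"tx": 0, "ty": 0, "tz": -221, "ax": 0, "ay": 0, "az": 0, "claw": 0}

```text
time_s: 5.52
tcp_pos: [0.4866, -0.2607, 0.2362]
ee_rot: [[0.977, -0.215, 0.002], [-0.215, -0.977, -0.0], [0.003, -0.0, -1.0]]
wrist_force: [0.1, 0.0, -1.4]
gripper_width: 0.158
gripper_force: 30.0
```

>>> servo_tool:
  deltas:
    - {"tx": -3, "ty": -12, "tz": 0, "ax": 0, "ay": 0, "az": -0.01, "claw": 0}
    - {"tx": -9, "ty": -35, "tz": 0, "ax": 0, "ay": 0, "az": -0.04, "claw": 0}
    - {"tx": -18, "ty": -67, "tz": 0, "ax": 0, "ay": 0, "az": -0.08, "claw": 0}
    - {"tx": -27, "ty": -100, "tz": 0, "ax": 0, "ay": 0, "az": -0.13, "claw": 0}
    - {"tx": -36, "ty": -133, "tz": 0, "ax": 0, "ay": 0, "az": -0.18, "claw": 0}
    - {"tx": -45, "ty": -166, "tz": 0, "ax": 0, "ay": 0, "az": -0.23, "claw": 0}
    - {"tx": -54, "ty": -199, "tz": 0, "ax": 0, "ay": 0, "az": -0.28, "claw": 0}
    - {"tx": -63, "ty": -232, "tz": 0, "ax": 0, "ay": 0, "az": -0.33, "claw": 0}
    - {"tx": -71, "ty": -265, "tz": 0, "ax": 0, "ay": 0, "az": -0.38, "claw": 0}
    - {"tx": -79, "ty": -295, "tz": 0, "ax": 0, "ay": 0, "az": -0.43, "claw": 0}
    - {"tx": -85, "ty": -318, "tz": 0, "ax": 0, "ay": 0, "az": -0.45, "claw": 0}
    - {"tx": -88, "ty": -330, "tz": 0, "ax": 0, "ay": 0, "az": -0.47, "claw": 0}

```text
time_s: 6.52
tcp_pos: [0.47, 0.083, 0.2331]
ee_rot: [[0.967, 0.255, -0.003], [0.255, -0.967, -0.0], [-0.003, -0.0, -1.0]]
wrist_force: [0.8, -0.5, -0.7]
gripper_width: 0.16
gripper_force: 30.0
```

Run:
```python
from h import *
s=sense();print(s)
```

```text
{'time_s': 6.5167, 'joints': array([ 2.95423998e+01,  7.11065390e+00, -1.83626721e+01, -5.85350801e-02,
       -6.46719421e+01,  7.52267626e+01]), 'joint_velocities': array([14.73209674,  1.9062653 ,  2.19481375,  0.5279061 , -0.98958401,
       -1.44213603]), 'effort': array([ -0.52348098, -25.77568173,  18.7708658 ,   4.13859442,
         0.10832396,  -0.08085866]), 'tcp_pos': array([0.47003942, 0.08304021, 0.23313473]), 'ee_rot': array([[ 9.67068780e-01,  2.54501264e-01, -2.66091330e-03],
       [ 2.54500991e-01, -9.67072410e-01, -4.46655411e-04],
       [-2.68697021e-03, -2.45258568e-04, -9.99996360e-01]]), 'wrist_force': array([ 0.81754559, -0.50908068, -0.66959917]), 'moment': array([-0.12222183, -0.04536408, -0.0013487 ]), 'gripper_force': 29.99726473353803, 'gripper_width': 0.16001583666935054}
```

>>> servo_tool:
  deltas:
    - {"tx": 3, "ty": -14, "tz": 0, "ax": 0, "ay": 0, "az": -0.01, "claw": 0}
    - {"tx": 8, "ty": -38, "tz": 0, "ax": 0, "ay": 0, "az": -0.02, "claw": 0}
    - {"tx": 14, "ty": -66, "tz": 0, "ax": 0, "ay": 0, "az": -0.03, "claw": 0}
    - {"tx": 19, "ty": -92, "tz": 0, "ax": 0, "ay": 0, "az": -0.05, "claw": 0}
    - {"tx": 23, "ty": -112, "tz": 0, "ax": 0, "ay": 0, "az": -0.06, "claw": 0}
    - {"tx": 26, "ty": -124, "tz": 0, "ax": 0, "ay": 0, "az": -0.062, "claw": 0}
    - {"tx": 26, "ty": -124, "tz": 0, "ax": 0, "ay": 0, "az": -0.062, "claw": 0}
    - {"tx": 26, "ty": -124, "tz": 0, "ax": 0, "ay": 0, "az": -0.062, "claw": 0}
    - {"tx": 26, "ty": -124, "tz": 0, "ax": 0, "ay": 0, "az": -0.062, "claw": 0}

```text
time_s: 7.27
tcp_pos: [0.4651, 0.2062, 0.234]
ee_rot: [[0.951, 0.309, -0.001], [0.309, -0.951, -0.001], [-0.001, 0.001, -1.0]]
wrist_force: [0.6, -0.2, -1.2]
gripper_width: 0.161
gripper_force: 30.0
```

```bash
cat > chk.py <<'E'
from h import *
import sys
s=sense();t=s["tcp_pos"];Rt=s["ee_rot"]
Rc=Rt@np.diag([1,-1,-1.]);pc=t+Rt@[0,0,.0138]
Sp=np.array([.455,.2035,0]);Sy=.315;Rs=R.from_euler("z",Sy).as_matrix()
print(t.round(4),"yaw",np.arctan2(Rt[1,0],Rt[0,0]).round(4),s["wrist_force"].round(2))
b=pc+Rc@[.055,0,.011];print("bore rel (kin)",(Rs.T@(b-Sp)-[.066,0,.163]).round(4))
C=capture("side");T=capture("top")
def both(im,cam,roi,k):
    a=outline(im,cam,SCAN,Sp,Rs,roi,k)
    x,y,_,_=roi
    for P in COVER:
        h=cv2.convexHull(((pxs(cam,place(P,pc,Rc))+.5-[x,y])*k-.5).astype(np.float32))
        cv2.polylines(a,[np.round(h*8).astype(np.int32)],True,(0,200,0),1,shift=3)
    return a
o=np.hstack([cv2.resize(both(C,"side",(200,240,120,144),5),(500,600)),both(T,"top",(120,160,60,120),5)])
cv2.imwrite(f"pics/{sys.argv[1]}.png",o);cv2.imwrite(f"pics/raw_{sys.argv[1]}.png",C)
E
python3 chk.py c1
```

```text
[0.4651 0.2062 0.234 ] yaw 0.3145 [ 0.55 -0.22 -1.2 ]
bore rel (kin) [-0.0005 -0.0006  0.0681]
```

View pics/c1.png

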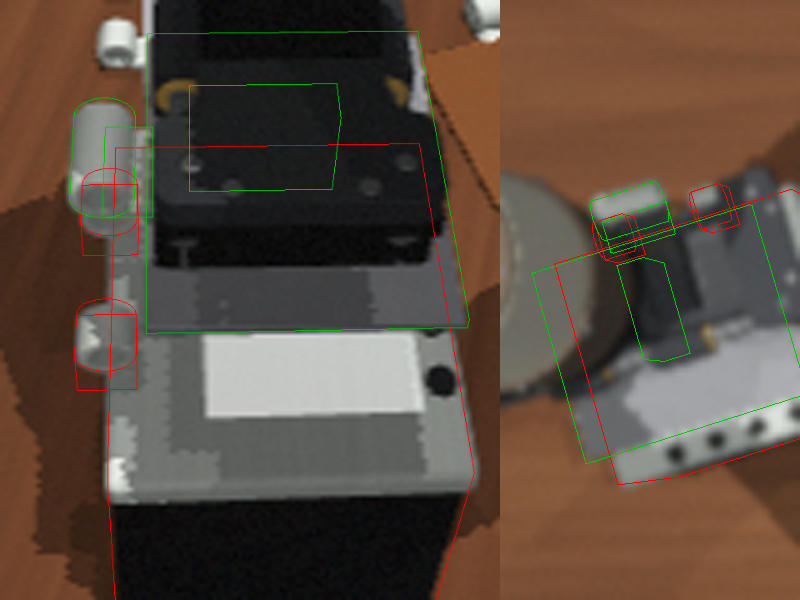

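Model outlines for the held cover and the scanner line up with the picture: knuckle at (103,155), scanner knuckles at (108,205) and (106,335) in the side crop. I'll lower to just above the gap and re-check.

>>> servo_tool:
  deltas:
    - {"tx": 0.5, "ty": -0.6, "tz": 6, "ax": 0, "ay": 0, "az": 0, "claw": 0}
    - {"tx": 0.5, "ty": -0.6, "tz": 14, "ax": 0, "ay": 0, "az": 0, "claw": 0}
    - {"tx": 0.5, "ty": -0.6, "tz": 22, "ax": 0, "ay": 0, "az": 0, "claw": 0}
    - {"tx": 0.5, "ty": -0.6, "tz": 30, "ax": 0, "ay": 0, "az": 0, "claw": 0}
    - {"tx": 0.5, "ty": -0.6, "tz": 36, "ax": 0, "ay": 0, "az": 0, "claw": 0}
    - {"tx": 0.5, "ty": -0.6, "tz": 40, "ax": 0, "ay": 0, "az": 0, "claw": 0}
    - {"tx": 0.5, "ty": -0.6, "tz": 42, "ax": 0, "ay": 0, "az": 0, "claw": 0}
    - {"tx": 0.5, "ty": -0.6, "tz": 42, "ax": 0, "ay": 0, "az": 0, "claw": 0}
    - {"tx": 0.5, "ty": -0.6, "tz": 42, "ax": 0, "ay": 0, "az": 0, "claw": 0}
    - {"tx": 0.5, "ty": -0.6, "tz": 42, "ax": 0, "ay": 0, "az": 0, "claw": 0}

```text
time_s: 8.2
tcp_pos: [0.4661, 0.208, 0.193]
ee_rot: [[0.951, 0.31, 0.001], [0.31, -0.951, 0.001], [0.001, -0.0, -1.0]]
wrist_force: [0.1, -0.6, -0.8]
gripper_width: 0.155
gripper_force: 30.0
```

```bash
sed -i 's/(200,240,120,144),5),(500,600)/(205,255,50,60),10),(500,600)/' chk.py; python3 chk.py c2
```

```text
[0.4661 0.208  0.193 ] yaw 0.3154 [ 0.08 -0.64 -0.8 ]
bore rel (kin) [0.0009 0.0009 0.0272]
```

View pics/c2.png

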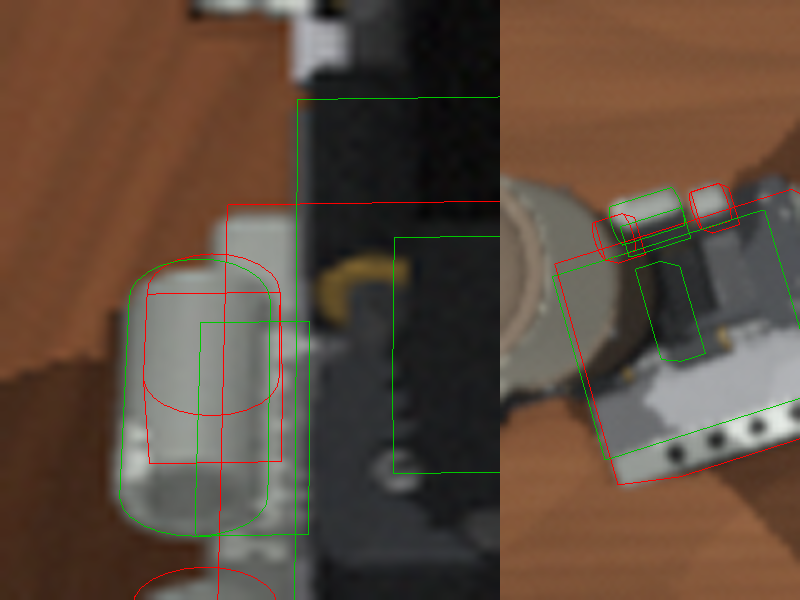

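The cover knuckle's outline matches the picture (side crop, around (195,400)), and it sits level and centred over the gap. I'll lower gently while watching the force.

>>> servo_tool:
  deltas:
    - {"tx": -0.7, "ty": 0.8, "tz": 0, "ax": 0, "ay": 0, "az": 0, "claw": 0}
    - {"tx": -0.7, "ty": 0.8, "tz": 1, "ax": 0, "ay": 0, "az": 0, "claw": 0}
    - {"tx": -0.7, "ty": 0.8, "tz": 2, "ax": 0, "ay": 0, "az": 0, "claw": 0}
    - {"tx": -0.7, "ty": 0.8, "tz": 3, "ax": 0, "ay": 0, "az": 0, "claw": 0}
    - {"tx": -0.7, "ty": 0.8, "tz": 4, "ax": 0, "ay": 0, "az": 0, "claw": 0}
    - {"tx": -0.7, "ty": 0.8, "tz": 5, "ax": 0, "ay": 0, "az": 0, "claw": 0}
    - {"tx": -0.7, "ty": 0.8, "tz": 6, "ax": 0, "ay": 0, "az": 0, "claw": 0}
    - {"tx": -0.7, "ty": 0.8, "tz": 7, "ax": 0, "ay": 0, "az": 0, "claw": 0}
    - {"tx": -0.7, "ty": 0.8, "tz": 8, "ax": 0, "ay": 0, "az": 0, "claw": 0}
    - {"tx": -0.7, "ty": 0.8, "tz": 9, "ax": 0, "ay": 0, "az": 0, "claw": 0}
    - {"tx": -0.7, "ty": 0.8, "tz": 9, "ax": 0, "ay": 0, "az": 0, "claw": 0}
    - {"tx": -0.7, "ty": 0.8, "tz": 9, "ax": 0, "ay": 0, "az": 0, "claw": 0}

```text
time_s: 9.3
tcp_pos: [0.4654, 0.2068, 0.1835]
ee_rot: [[0.951, 0.31, -0.0], [0.31, -0.951, -0.0], [-0.0, 0.0, -1.0]]
wrist_force: [0.2, 0.5, -1.0]
gripper_width: 0.16
gripper_force: 30.0
```

```bash
python3 chk.py c3
```

```text
[0.4654 0.2068 0.1835] yaw 0.3153 [ 0.23  0.5  -0.98]
bore rel (kin) [-0.0001 -0.      0.0177]
```

>>> servo_tool:
  deltas:
    - {"tx": 0, "ty": 0, "tz": 1, "ax": 0, "ay": 0, "az": 0, "claw": 0}
    - {"tx": 0, "ty": 0, "tz": 2, "ax": 0, "ay": 0, "az": 0, "claw": 0}
    - {"tx": 0, "ty": 0, "tz": 3, "ax": 0, "ay": 0, "az": 0, "claw": 0}
    - {"tx": 0, "ty": 0, "tz": 4, "ax": 0, "ay": 0, "az": 0, "claw": 0}
    - {"tx": 0, "ty": 0, "tz": 5, "ax": 0, "ay": 0, "az": 0, "claw": 0}
    - {"tx": 0, "ty": 0, "tz": 6, "ax": 0, "ay": 0, "az": 0, "claw": 0}
    - {"tx": 0, "ty": 0, "tz": 7, "ax": 0, "ay": 0, "az": 0, "claw": 0}
    - {"tx": 0, "ty": 0, "tz": 8, "ax": 0, "ay": 0, "az": 0, "claw": 0}
    - {"tx": 0, "ty": 0, "tz": 9, "ax": 0, "ay": 0, "az": 0, "claw": 0}
    - {"tx": 0, "ty": 0, "tz": 10, "ax": 0, "ay": 0, "az": 0, "claw": 0}
    - {"tx": 0, "ty": 0, "tz": 10, "ax": 0, "ay": 0, "az": 0, "claw": 0}

```text
time_s: 10.32
tcp_pos: [0.4653, 0.2068, 0.1733]
ee_rot: [[0.951, 0.31, -0.0], [0.31, -0.951, -0.0], [-0.0, 0.0, -1.0]]
wrist_force: [-0.4, -0.7, -0.3]
gripper_width: 0.158
gripper_force: 30.0
```

>>> servo_tool:
  deltas:
    - {"tx": 0, "ty": 0, "tz": 1, "ax": 0, "ay": 0, "az": 0, "claw": 0}
    - {"tx": 0, "ty": 0, "tz": 2, "ax": 0, "ay": 0, "az": 0, "claw": 0}
    - {"tx": 0, "ty": 0, "tz": 3, "ax": 0, "ay": 0, "az": 0, "claw": 0}
    - {"tx": 0, "ty": 0, "tz": 4, "ax": 0, "ay": 0, "az": 0, "claw": 0}
    - {"tx": 0, "ty": 0, "tz": 5, "ax": 0, "ay": 0, "az": 0, "claw": 0}
    - {"tx": 0, "ty": 0, "tz": 6, "ax": 0, "ay": 0, "az": 0, "claw": 0}
    - {"tx": 0, "ty": 0, "tz": 7, "ax": 0, "ay": 0, "az": 0, "claw": 0}
    - {"tx": 0, "ty": 0, "tz": 7.4, "ax": 0, "ay": 0, "az": 0, "claw": 0}
    - {"tx": 0, "ty": 0, "tz": 7.4, "ax": 0, "ay": 0, "az": 0, "claw": 0}
    - {"tx": 0, "ty": 0, "tz": 7.4, "ax": 0, "ay": 0, "az": 0, "claw": 0}

```text
time_s: 11.15
tcp_pos: [0.4654, 0.2069, 0.1662]
ee_rot: [[0.951, 0.31, 0.0], [0.31, -0.951, 0.0], [0.0, 0.0, -1.0]]
wrist_force: [-0.6, 0.4, -1.1]
gripper_width: 0.157
gripper_force: 30.0
```

```bash
python3 chk.py c4
```

```text
[0.4654 0.2069 0.1662] yaw 0.3152 [-0.63  0.44 -1.13]
bore rel (kin) [-0.      0.      0.0004]
```

View pics/c4.png

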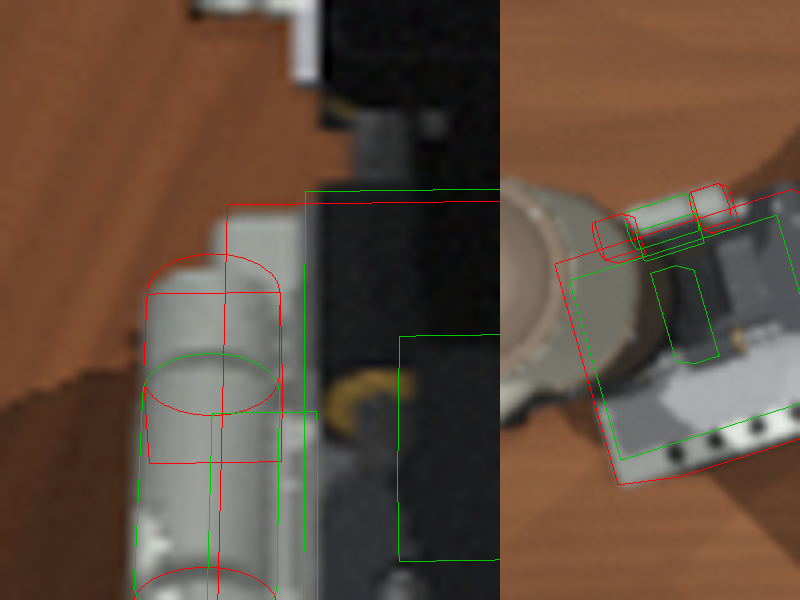

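The knuckle is in the gap and the tubes look collinear. One last look at both gaps and the side-to-side centring.

Run:
```python
import cv2
a=cv2.imread("pics/raw_c4.png")[275:335,205:255]; b=cv2.imread("pics/side0.png")[275:335,205:255]
import numpy as np
f=lambda x:cv2.convertScaleAbs(cv2.resize(x,(400,480),interpolation=cv2.INTER_CUBIC),alpha=1.3)
cv2.imwrite("pics/end.png",np.hstack([f(a),cv2.resize(b,(400,480),interpolation=cv2.INTER_CUBIC)]))
```

```text
(no output)
```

View pics/end.png

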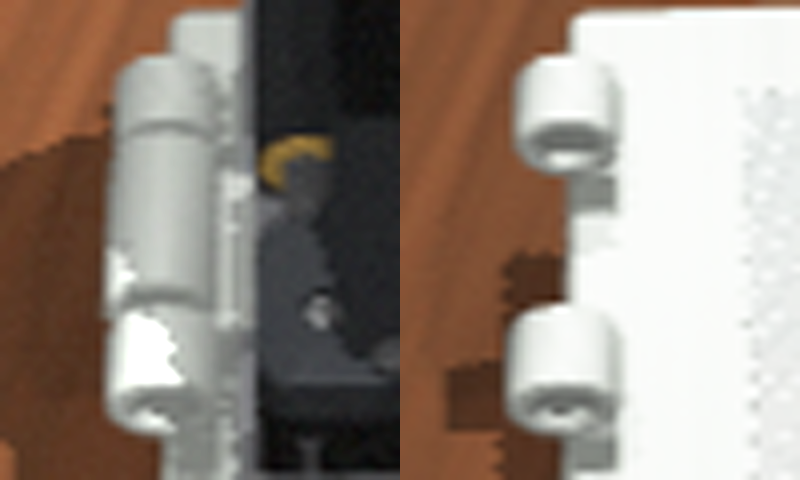

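All three knuckles are collinear (left panel, x≈110–212), with a thin gap showing at each end (y≈130 and y≈297) and no contact force. I'm handing it in.

```bash
python3 -c "
from station import *
print(finish_job())"
```

```text
the job is handed in; nothing more can be done
None
```

I handed in the job at about 11 s with the single-knuckle grey cover still held level in the scanner's hinge gap; all three holes lined up in the last picture, with no contact force, but no verdict came back.

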